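# Put the die segments away and scrape the clearing plate

## Robot

A 6-joint arm with a two-finger parallel gripper is mounted at the origin on the work surface. World frame = base frame: x ahead of the robot, y to its left, z up, the work surface at z = 0. Lengths are in mm, angles in rad, forces in N, time in s.
With the tool pointing down it reaches from about 275 to 825 mm from the base axis. Payload 4.9 kg.
Tool frame: the origin (TCP) lies at the very end of the fingers, on their centre line; the grasp point (between the pads) lies 19 mm behind it; z points along the fingers, y is the line along which they close (so a half turn about z gives the same grasp; the last joint's range is limited). The gripper opens to 85 mm and grips with 20 to 120 N. Pads are 22 mm wide; open, the fingers measure 114 mm over their backs; the gripper's body (76 mm by 85 mm) begins 54 mm behind the grasp point. The pads swing forward as they close: fully open they stand 13 mm farther back than shut.
Start: joints at [-0.134, 0.326, -0.193, 1.052, 0, 1.437], TCP at [550.017, 0.009, 231.281] pointing down, gripper open.
Joint ranges: [-2.65, 2.65], [-0.97, 1.79], [-1.3, 1.35], [-1.93, 2.1], [-1.47, 1.37], [-3.14, 3.14]. Speed limits (rad/s): [2.57, 2.57, 3.14, 3.14, 3.14, 3.14].

## Interface

Orientations are given as [roll, pitch, yaw] about the fixed x, y, z axes, in that order (R = Rz(yaw) Ry(pitch) Rx(roll)).
In Python, from bench import bot, solve_ik, imaging gives the robot as it stands. Calls block until the motion is done:
- bot.move_ptp(position, orientation): joint-space move of the TCP to a pose.
- bot.movel(position, rot=None, max_speed=150, threshold=None): straight line of the TCP; rot=None keeps the orientation; max_speed is the mean speed in mm/s. With threshold (N) it stops when the force on the tool has changed by that much, and returns True; else False.
- bot.move_j(angles): joint-space move.
- bot.grip(opening, effort=None): opening from 0.0 (shut) to 1.0 (fully open); effort is the grip in N (None keeps the last); returns when the fingers have stopped.
- bot.dwell(seconds).
- solve_ik(position, orientation): joint angles nearest the present ones, or None.
- bot.get_state(): the state.
- imaging.capture(name): name is "scene" or "side" or "wrist"; returns the picture (384x512x3 uint8, blue, green, red); there is no depth.
- imaging.camera_model(name): a dict with "K" (3x3 intrinsics, pixels), "k1" (the pictures are not rectified: a ray, as slopes to the right and down, at radius r is drawn at 1 + k1 r^2 times it, then the intrinsics apply), "position" and "rotation" of the camera in the world. Camera axes: x right, y up, looking along -z (the intrinsics and any distortion apply to the point x, -y, -z); pixel columns grow to the right and rows downward; lengths in mm; the calibration is good to about 2 mm. A picture is of the moment at which its call begins: read the wrist's pose just before it. camera_model takes no time and is no camera call; for the wrist camera it gives the pose at the moment of the call.
A pose or a line that the arm cannot do raises bot.IKError and nothing moves.
- bot.sign_off(): hands the job in; it is judged then, once.
The state is a dict: "t": time; "qpos": joint angles; "joint_velocities": joint speeds; "effort": joint torques, N m; "tcp_pos": TCP position; "orientation": TCP orientation; "contact_force": force on the tool from outside, world axes, zero at the start; "wrist_torque": the same for the moment, N m; "opening": opening from 0.0 (shut) to 1.0 (fully open); "gripper_force": force on a finger pad.
Only numpy, scipy, OpenCV 4.12 (cv2) and the standard library are available. Lean on these libraries where they do the work, as an engineer would, in place of code of your own. Each camera call takes 0.05 s, during which the arm holds its last target. There are 200 camera calls.

## Task

Lift the lid of the blue tool case all the way back until it rests on its stop, then lay every steel die segment, from the plate and from the bench, in the case. After that, use the scraper block, never the fingers, to push all the copper slugs off the steel plate into the tray on its near edge, and stand the scraper upright on its rubber mat again. Leave the lid open, and leave the mug, the oil bottle and the gauge box alone.

Things in the scene. Friction and masses are not known exactly. Their poses are not given: they have to be found in the camera images.
- case: blue tool case fixed to the bench, outer size 190 (x) x 240 (y) x 70 mm (z), walls and floor 6 mm, open at the top under its lid; origin at the centre of its underside; its lid is hinged along its far (+x) upper rim. It may stand on either side of the bench. Inner floor 6 mm above the origin
- lid (a joint): hinge of the case's blue lid in rad: 0 closed, 1.9 lying back on its stop (about 19 degrees past upright). It turns freely: it falls shut when let go before upright (about 1.5), and falls back onto its stop beyond that
- lid_handle (a point): grip point of the black knob on the lid (head 28 mm across and 16 mm high, on a 12 mm stem), 35 mm above the lid's outer face (the lid is 8 mm thick), 30 mm in from the lid's front edge; moves with the lid. With the lid open the knob is on its far side
- lid_hinge (a point): point on the hinge line of the lid, at the middle of the case's far upper rim, 70.5 mm above the bench; its y axis is the hinge line. When closed, the knob's grip point lies 160 mm from it along -x and 43 mm above it
- plate: dark steel plate with a chip tray joined to its near edge, one fixed unit 320 (x) x 250 mm (y), on either side of the bench; origin on the bench under its middle. The plate spans x = -50 to +160 mm, top 50 mm above the bench; rails along both sides, 6 mm wide, 12 mm above the plate, leave 238 mm free between them (y = -119 to +119); no rail at back or front
- plate_top (a point): centre of the plate's top face (55 mm along +x from the unit's origin, 50 mm above the bench)
- tray_floor (a point): centre of the white floor (5 mm above the bench) of the yellow-rimmed tray, which spans x = -160 to -50 mm of the plate unit; its front wall is 42 mm high, its side walls 62 mm, all 6 mm thick
- scraper: scraper block: an orange base with metal foot 34 (x) x 130 (y) x 22 mm (z), and on it a black grip 24 (x) x 60 (y) mm reaching up to 62 mm above the underside; 0.3 kg; origin at the centre of its underside. Starts standing on the rubber mat
- mat: black rubber mat fixed to the bench, 110 (x) x 160 (y) x 3 mm, where the scraper lives; origin at the centre of its underside
- oil_bottle: bystander: white oil bottle, 60 mm in diameter, 170 mm tall; origin at its foot
- mug: bystander: blue mug, 76 mm in diameter, 90 mm tall; origin at its foot
- gauge_box: bystander: wooden gauge box 100 x 60 x 30 mm; origin at its underside
- seg1: steel die segment, a rectangular bar 64 (its x) x 32 (its y) x 30 mm (its z, up) with a groove 10 mm wide and 12 mm deep along x in its top; about 0.45 kg; origin at the centre of its underside. Two to four of the four segments are present. Lies on the steel plate at the start
- seg2: steel die segment, a rectangular bar 64 (its x) x 32 (its y) x 30 mm (its z, up) with a groove 10 mm wide and 12 mm deep along x in its top; about 0.45 kg; origin at the centre of its underside. Two to four of the four segments are present. Lies on the steel plate at the start
- seg3: steel die segment, a rectangular bar 64 (its x) x 32 (its y) x 30 mm (its z, up) with a groove 10 mm wide and 12 mm deep along x in its top; about 0.45 kg; origin at the centre of its underside. Two to four of the four segments are present. Lies on the steel plate at the start
- seg4: steel die segment, a rectangular bar 64 (its x) x 32 (its y) x 30 mm (its z, up) with a groove 10 mm wide and 12 mm deep along x in its top; about 0.45 kg; origin at the centre of its underside. Two to four of the four segments are present. Lies on the bench beyond the scraper at the start
- slug1: loose punched copper slug, a disc 28 mm in diameter, 6 mm thick, 33 g; origin at the centre of its underside. Three to six of the six are present, all on the steel plate at the start
- slug2: loose punched copper slug, a disc 28 mm in diameter, 6 mm thick, 33 g; origin at the centre of its underside. Three to six of the six are present, all on the steel plate at the start
- slug3: loose punched copper slug, a disc 28 mm in diameter, 6 mm thick, 33 g; origin at the centre of its underside. Three to six of the six are present, all on the steel plate at the start
- slug4: loose punched copper slug, a disc 28 mm in diameter, 6 mm thick, 33 g; origin at the centre of its underside. Three to six of the six are present, all on the steel plate at the start
- slug5: loose punched copper slug, a disc 28 mm in diameter, 6 mm thick, 33 g; origin at the centre of its underside. Three to six of the six are present, all on the steel plate at the start
- slug6: loose punched copper slug, a disc 28 mm in diameter, 6 mm thick, 33 g; origin at the centre of its underside. Three to six of the six are present, all on the steel plate at the start

How it is judged:
By the outcome, as a careful person would: the job done as asked, in the order asked, and still so for the second after the job is handed in, with the robot touching nothing.
Of seg1, seg2, seg3, seg4 only 2 to 4 are there at a start; the rules pass over those that are not, and their reading is None.
Of slug1, slug2, slug3, slug4, slug5, slug6 only 3 to 6 are there at a start; the rules pass over those that are not, and their reading is None.
At some moment in a run one of seg1, seg2, seg3, seg4, scraper may be knocked a few centimetres aside while the robot is not near it.
Once in a run the grip may slacken for a moment while it holds something.
It also fails if it takes over 210 s, if anything falls off the work surface, if the arm or the gripper's body presses on something with over 40 N, if the wrist force passes 120 N, or if a joint passes its speed limit or range.

## Working session

There is one attempt and no reset: what is moved stays moved. The work goes in short steps, each a Python script; the robot and the scene stay as the last script left them, time stands still between calls to the robot, and variables do not carry over. Pictures are saved under pics/ and viewed, at most 14 in all, crops included, and the job is handed in when it is done.

```bash
ls; mkdir -p pics
cat > h.py <<'E'
import numpy as np, cv2
from bench import bot, solve_ik, imaging
def shot(cam,name=None):
    m=imaging.camera_model(cam); im=imaging.capture(cam)
    if name: cv2.imwrite(f'pics/{name}.png',im)
    return im,m
def ray(m,px):
    K=np.array(m['K'],float);k1=m['k1']
    p=np.array([(px[0]-K[0,2])/K[0,0],(px[1]-K[1,2])/K[1,1]]);u=p.copy()
    for _ in range(30): u=p/(1+k1*(u@u))
    d=np.array(m['rotation'])@np.array([u[0],-u[1],-1.]); return np.array(m['position'],float),d/np.linalg.norm(d)
def onz(m,px,z):
    o,d=ray(m,px); return o+d*(z-o[2])/d[2]
def cross(m1,p1,m2,p2):
    a,d=ray(m1,p1);b,e=ray(m2,p2)
    s=np.linalg.lstsq(np.c_[d,-e],b-a,rcond=None)[0]
    P,Q=a+s[0]*d,b+s[1]*e; return (P+Q)/2,np.linalg.norm(P-Q)
def proj(m,P):
    c=np.array(m['rotation']).T@(np.array(P,float)-np.array(m['position'])); u=np.array([c[0],-c[1]])/-c[2]
    u=u*(1+m['k1']*(u@u)); K=np.array(m['K']); return np.array([K[0,0]*u[0]+K[0,2],K[1,1]*u[1]+K[1,2]])
E
python3 - <<'E'
from h import *
np.set_printoptions(precision=3,suppress=True)
a,m=shot('scene','scene0');b,n=shot('side','side0');c,w=shot('wrist','wrist0')
for x in(m,n,w): print(x)
print(bot.get_state())
E
```

```text
pics
{'K': array([[439.75 ,   0.   , 256.519],
       [  0.   , 439.75 , 194.395],
       [  0.   ,   0.   ,   1.   ]]), 'k1': 0.041977335098646464, 'position': array([1410.911, -604.992, 1180.832]), 'rotation': array([0.77 , 0.015, 0.919])}
{'K': array([[496.937,   0.   , 259.94 ],
       [  0.   , 496.937, 199.386],
       [  0.   ,   0.   ,   1.   ]]), 'k1': 0.05971694132739083, 'position': array([ 1599.704, -1138.18 ,  1210.551]), 'rotation': array([0.942, 0.023, 0.705])}
{'K': array([[308.845,   0.   , 259.19 ],
       [  0.   , 308.845, 186.803],
       [  0.   ,   0.   ,   1.   ]]), 'k1': -0.073722871479072, 'position': array([549.083,  73.754, 372.402]), 'rotation': array([-0.296,  0.002, -0.   ])}
{'t': 0.15, 'qpos': array([-0.134,  0.327, -0.193,  1.052, -0.   ,  1.437]), 'joint_velocities': array([-0.001, -0.002,  0.006,  0.001,  0.   , -0.001]), 'effort': array([  0.001, -44.37 ,  26.266,   0.01 ,  -0.   ,  -0.   ]), 'tcp_pos': array([549.565,   0.072, 230.673]), 'orientation': array([-3.14 , -0.   ,  1.571]), 'contact_force': array([ 1.207, -1.172,  0.966]), 'wrist_torque': array([ 0.034, -0.031,  0.007]), 'gripper_force': 0.0, 'opening': 1.0011577069682145}
```

```bash
sed -i "s/^    m=imaging.camera_model(cam); im/    m=imaging.camera_model(cam); m['rotation']=Rot.from_euler('xyz',m['rotation']).as_matrix(); im/; s/^import numpy as np, cv2/&\nfrom scipy.spatial.transform import Rotation as Rot/" h.py; head -8 h.py
python3 - <<'E'
import cv2,numpy as np
for n in('scene0','side0'):
    cv2.imwrite(f'pics/{n}b.png',cv2.resize(cv2.imread(f'pics/{n}.png'),(800,600),interpolation=cv2.INTER_CUBIC))
E
```

```text
import numpy as np, cv2
from scipy.spatial.transform import Rotation as Rot
from bench import bot, solve_ik, imaging
def shot(cam,name=None):
    m=imaging.camera_model(cam); m['rotation']=Rot.from_euler('xyz',m['rotation']).as_matrix(); im=imaging.capture(cam)
    if name: cv2.imwrite(f'pics/{name}.png',im)
    return im,m
def ray(m,px):
```

View pics/scene0b.png

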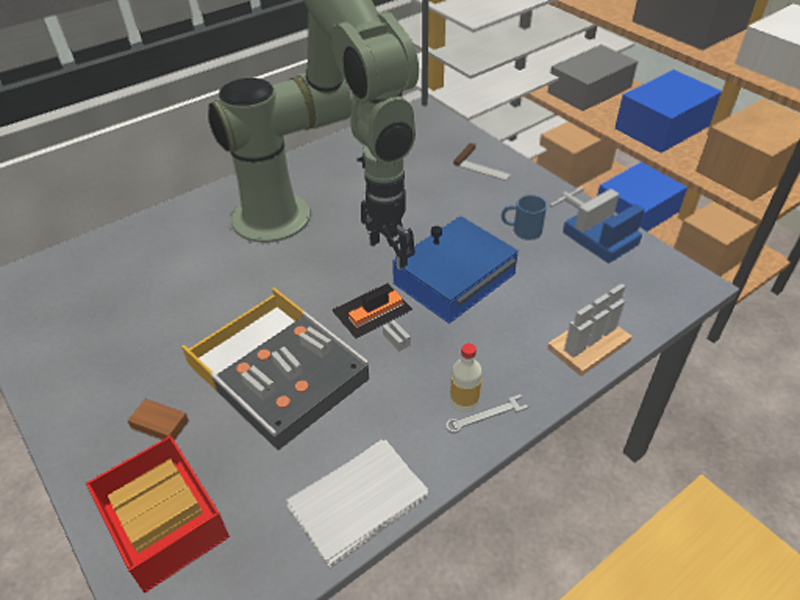

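View pics/side0b.png

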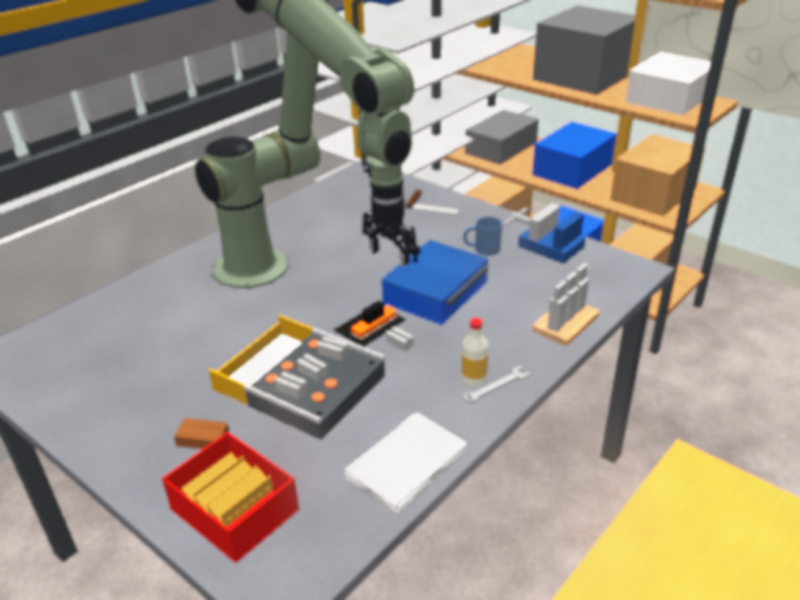

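View pics/wrist0.png

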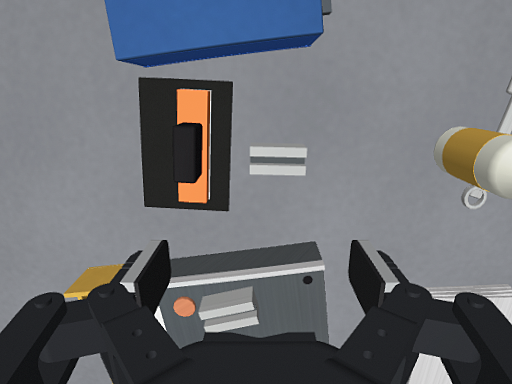

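```bash
cat >> h.py <<'E'
np.set_printoptions(precision=1,suppress=True)
CM={}
def blobs(im,lo,hi,amin=20):
    m=cv2.inRange(cv2.cvtColor(im,cv2.COLOR_BGR2HSV),np.array(lo),np.array(hi))
    n,l,s,c=cv2.connectedComponentsWithStats(m); return [(c[i],s[i,4],l==i) for i in range(1,n) if s[i,4]>=amin]
E
python3 - <<'E'
from h import *
f=lambda q,z,m:onz(m,np.array(q)*.64,z)
def model(n):
    m=imaging.camera_model(n);m['rotation']=Rot.from_euler('xyz',m['rotation']).as_matrix();return m
m=model('scene');s=model('side')
for nm,q,z in [('plate BL',(278,440),50),('plate corner',(368,372),50),('tray far',(276,292),62),('tray outer',(184,350),62),('knob',(436,230),113),('case c1',(448,307),70),('case c2',(517,254),70),('case c3',(394,268),70),('case c4',(460,219),70),('bottle',(466,398),0),('mug',(530,232),0),('seg4',(397,332),30),('scr',(376,300),40),('box',(158,415),30)]:
    print(nm,f(q,z,m))
for nm,q,z in [('plate BL',(321,430),50),('plate corner',(384,362),50),('case c1',(437,305),70),('case c2',(487,262),70),('case c3',(384,280),70),('bottle',(475,377),0)]:print(nm,f(q,z,s))
w=cv2.imread('pics/wrist0.png');k=imaging.camera_model('wrist');k['rotation']=Rot.from_euler('xyz',k['rotation']).as_matrix()
for nm,q,z in [('seg4',(278,160),30),('scr grip',(188,153),65),('mat',(186,145),3),('case',(147,66),70),('case',(322,45),70),('plate',(325,262),50)]:print(nm,onz(k,q,z))
a=cv2.imread('pics/scene0.png')
for c,n,_ in blobs(a,(3,80,140),(14,190,255),8): print(c,n,onz(m,c,56))
E
```

```text
plate BL [ 672.6 -360.3   50. ]
plate corner [ 644.2 -127.5   50. ]
tray far [ 329.2 -163.6   62. ]
tray outer [ 360.9 -406.9   62. ]
knob [433.1 228.1 113. ]
case c1 [617.5 112.6  70. ]
case c2 [584.5 357.2  70. ]
case c3 [440.1  94.7  70. ]
case c4 [398.1 337.2  70. ]
bottle [794.4  16.1   0. ]
mug [490.6 505.5   0. ]
seg4 [577.8  -1.6  30. ]
scr [475.3  15.   40. ]
box [ 458.4 -516.5   30. ]
plate BL [ 681.  -374.5   50. ]
plate corner [ 636.  -124.7   50. ]
case c1 [607.7 109.3  70. ]
case c2 [588.7 351.3  70. ]
case c3 [427.2 110.8  70. ]
bottle [799.3  12.8   0. ]
seg4 [569.7   1.1  30. ]
scr grip [476.5  15.8  65. ]
mat [460.  14.   3.]
case [443.8  99.5  70. ]
case [606. 117.  70.]
plate [ 626.7 -117.9   50. ]
[405.6  54.1] 11 [ 214.6 1233.5   56. ]
[384.3  80. ] 9 [309.8 968.5  56. ]
[395.7  88.4] 13 [389.9 954.   56. ]
[405.9  92.4] 49 [440.6 963.3  56. ]
[444.  93.] 10 [ 549.6 1088.9   56. ]
[415.1  96.2] 16 [485.4 970.8  56. ]
[428.6  95.1] 8 [ 517.6 1023.3   56. ]
[438.6  95.2] 9 [ 545.5 1056.    56. ]
[425.5 100.8] 43 [537.2 976.8  56. ]
[412.1  99.2] 8 [492.7 941.9  56. ]
[422.1 103.9] 12 [542.8 946.4  56. ]
[388.  109.5] 8 [478.3 801.   56. ]
[238.7 196.6] 159 [502.6 -12.7  56. ]
[191.5 211.1] 33 [ 458.2 -180.9   56. ]
[168.4 226.4] 42 [ 469.5 -277.7   56. ]
[155.1 234.8] 48 [ 474.3 -329.6   56. ]
[192.5 246.4] 45 [ 590.8 -258.1   56. ]
[180.7 256.3] 52 [ 601.3 -307.7   56. ]
[100.  266.2] 464 [ 479.7 -522.1   56. ]
[118.6 309.1] 27 [ 651.8 -540.2   56. ]
[ 81.6 343.2] 9 [ 684.7 -661.4   56. ]
[ 92.5 351.1] 10 [ 723.6 -647.    56. ]
```

Run:
```python
from h import *
import pickle
P=[-np.pi,0,np.pi/2]; D={}
for nm,p in [('caseA',(480,170,330)),('caseB',(560,170,330)),('plateA',(580,-264,330)),('plateB',(490,-264,330))]:
    bot.move_ptp(p,P); im,m=shot('wrist',nm); D[nm]=m
pickle.dump(D,open('m.pkl','wb')); print(bot.get_state()['t'])
```

```text
3.6583
```

View pics/caseA.png

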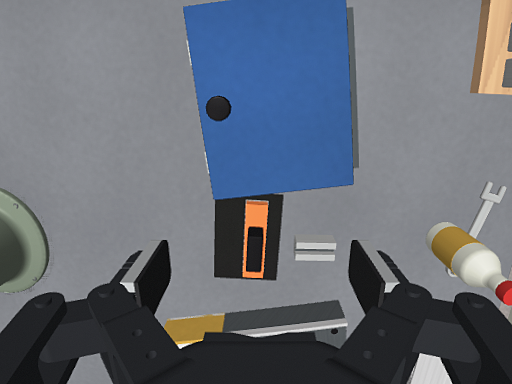

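View pics/plateA.png

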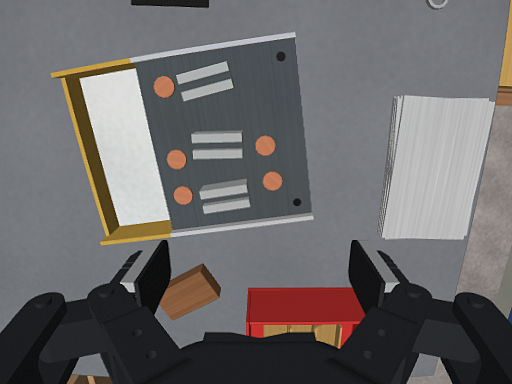

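```bash
cat > det.py <<'E'
from h import *
def slugs(im,z,m,roi=None):
    out=[]
    for c,n,_ in blobs(im,(2,80,120),(14,190,255),60):
        p=onz(m,c,z); out.append((c,n,p))
    return out
def segs(im,m,z,V=165):
    h=cv2.cvtColor(im,cv2.COLOR_BGR2HSV); k=((h[...,1]<40)&(h[...,2]>V)).astype(np.uint8)
    n,l,s,c=cv2.connectedComponentsWithStats(k)
    st=[]
    for i in range(1,n):
        if 60<s[i,4]<1500:
            pts=cv2.findContours((l==i).astype(np.uint8),0,1)[0][0][:,0].astype(float)
            w=np.array([onz(m,p,z)[:2] for p in pts]); r=cv2.minAreaRect(w.astype(np.float32))
            L,S=max(r[1]),min(r[1])
            if 45<L<80 and 4<S<26: st.append((np.array(r[0]),w,c[i]))
    out=[]
    for i in range(len(st)):
        for j in range(i):
            if np.linalg.norm(st[i][0]-st[j][0])<30:
                w=np.r_[st[i][1],st[j][1]]; r=cv2.minAreaRect(w.astype(np.float32)); b=cv2.boxPoints(r)
                e=max((b[1]-b[0],b[2]-b[1]),key=np.linalg.norm); a=np.arctan(e[1]/e[0]) if abs(e[0])>1e-6 else np.pi/2
                out.append((np.array(r[0]),a,sorted(r[1]),(st[i][2]+st[j][2])/2))
    return out
def quad(mask,im=None):
    c=max(cv2.findContours(mask.astype(np.uint8),0,1)[0],key=cv2.contourArea); h=cv2.convexHull(c)
    for e in np.linspace(.01,.1,40):
        q=cv2.approxPolyDP(h,e*cv2.arcLength(h,True),True)
        if len(q)==4: return q[:,0].astype(float)
E
python3 - <<'E'
from det import *
import pickle
D=pickle.load(open('m.pkl','rb')); I={n:cv2.imread(f'pics/{n}.png') for n in D}
for n in ('plateA','plateB'):
    print(n)
    for s in segs(I[n],D[n],80): print(' seg',s[0],'yaw %.3f'%s[1],s[2],s[3])
    for c,k,p in slugs(I[n],56,D[n]): print(' slug',c,k,p)
R={}
for n in ('caseA','caseB'):
    print(n)
    for s in segs(I[n],D[n],30): print(' seg',s[0],'yaw %.3f'%s[1],s[2],s[3])
    b=max(blobs(I[n],(100,100,60),(125,255,255),2000),key=lambda t:t[1]); q=quad(b[2]); print(q, [onz(D[n],x,78.5)[:2] for x in q])
    for c,k,_ in blobs(I[n],(0,0,0),(180,255,55),100):
        if c[1]<240: print(' black',c,k)
    for c,k,_ in blobs(I[n],(5,150,180),(16,255,255),100): print(' orange',c,k,onz(D[n],c,25))
E
```

```text
plateA
 seg [ 512.8 -174.2] yaw 0.251 [31.17976951599121, 62.87961196899414] [204.5  80.9]
 seg [ 525.1 -254. ] yaw 0.004 [30.949697494506836, 62.798606872558594] [217.  145.6]
 seg [ 532.7 -325.3] yaw 0.161 [30.95157241821289, 62.54665756225586] [224.4 198.7]
 slug [163.5  86.5] 356 [ 455.  -179.6   56. ]
 slug [503.9  99. ] 195 [ 914.8 -189.5   56. ]
 slug [264.8 145.2] 329 [ 587.1 -256.8   56. ]
 slug [176.  158.9] 307 [ 464.9 -275.7   56. ]
 slug [272.  180.5] 300 [ 597.6 -306.5   56. ]
 slug [182.6 195. ] 278 [ 470.4 -328.1   56. ]
 slug [187. 296.] 1549 [ 464.1 -498.9   56. ]
plateB
 seg [ 512.7 -174.4] yaw 0.253 [31.15642738342285, 62.78599548339844] [278.4  80.2]
 seg [ 524.8 -253.7] yaw 0.037 [30.644071578979492, 62.10219192504883] [286.7 145.1]
 seg [ 532.7 -325.3] yaw 0.162 [30.925350189208984, 62.66531753540039] [291.3 198.1]
 slug [232.4  85.1] 359 [ 454.8 -179.4   56. ]
 slug [330.7 144.7] 321 [ 586.6 -256.8   56. ]
 slug [241.3 158.4] 316 [ 464.8 -275.9   56. ]
 slug [335.7 179.9] 294 [ 597.  -306.6   56. ]
 slug [245.7 194.4] 286 [ 470.2 -328.    56. ]
 slug [238.4 295.9] 1649 [ 456.2 -499.1   56. ]
caseA
 seg [568.7   0.5] yaw -0.007 [32.44399642944336, 63.63623046875] [314.7 251.4]
[[345.   0.]
 [352. 184.]
 [213. 198.]
 [183.   7.]] [array([578.4, 348.9]), array([602.9, 127.1]), array([416.9, 107.5]), array([390.9, 341.3])]
 black [218.1 108. ] 475
 black [243.6 235.7] 3467
 orange [255.2 230.5] 850 [472.7  34.6  25. ]
caseB
 seg [569.3   0.1] yaw -0.017 [32.276268005371094, 64.17169189453125] [265.6 251.2]
[[276.   0.]
 [293. 183.]
 [155. 198.]
 [116.   9.]] [array([578.9, 346.2]), array([603.5, 127.7]), array([417.9, 107. ]), array([391.9, 340.8])]
 black [148.3 108. ] 523
 orange [206.7 230.2] 795 [475.4  34.7  25. ]
```

Run:
```python
from det import *
import pickle
D=pickle.load(open('m.pkl','rb'));A,B=D['caseA'],D['caseB'];I={n:cv2.imread(f'pics/{n}.png') for n in D}
print('knob',cross(A,(218.1,108),B,(148.3,108)))
for p,q in [((352,184),(293,183)),((213,198),(155,198)),((183,7),(116,9))]: print('lid corner',cross(A,p,B,q))
print('seg4',cross(A,(314.7,251.4),B,(265.6,251.2)))
A,B=D['plateA'],D['plateB']
for p,q in [((204.5,80.9),(278.4,80.2)),((217,145.6),(286.7,145.1)),((224.4,198.7),(291.3,198.1))]: print('seg',cross(A,p,B,q))
for n in('plateA','plateB'):
    h=cv2.cvtColor(I[n],cv2.COLOR_BGR2HSV)
    k=(h[...,2]<105)&(h[...,2]>50)&(h[...,1]<90)   # dark plate
    k=cv2.morphologyEx(k.astype(np.uint8),cv2.MORPH_OPEN,np.ones((5,5)))
    q=quad(cv2.morphologyEx(k,cv2.MORPH_CLOSE,np.ones((15,15)))[:240]);print(n,q,[onz(D[n],x,50)[:2] for x in q])
    w=blobs(I[n],(0,0,200),(180,30,255),1500)
    b=[x for x in w if x[0][0]<250 and x[0][1]<200][0]; q=quad(b[2]);print('white',b[0],b[1],[onz(D[n],x,5)[:2] for x in q])
    print(I[n][60:110:10,250].tolist())
```

```text
knob (array([432.4, 226.9, 110.5]), np.float64(0.052793525243076546))
lid corner (array([603.9, 126.5,  75.3]), np.float64(0.5931507969326922))
lid corner (array([416.1, 105.5,  73.4]), np.float64(0.4500330394823313))
lid corner (array([390. , 342.1,  74.2]), np.float64(0.46933864015575977))
seg4 (array([568.6,  -1.3,  27.3]), np.float64(0.2872874839107222))
seg (array([ 512.7, -174.1,   78.1]), np.float64(0.09538723812373744))
seg (array([ 524.9, -254.3,   75.3]), np.float64(0.1708075085207406))
seg (array([ 532.7, -325.7,   78.6]), np.float64(0.05244147419418938))
plateA [[294.  38.]
 [310. 212.]
 [173. 228.]
 [136.  63.]] [array([ 623.5, -120.5]), array([ 654.3, -356.2]), array([ 450.4, -382.4]), array([ 419. , -149.3])]
white [125.  146.3] 8162 [array([ 399.7, -153.3]), array([ 429.7, -386.9]), array([ 347. , -398.3]), array([ 314.6, -165.1])]
[[82, 78, 72], [85, 80, 75], [86, 83, 76], [83, 80, 74], [85, 83, 76]]
plateB [[364.  39.]
 [371. 211.]
 [233. 228.]
 [203.  61.]] [array([ 623.3, -121. ]), array([ 655.1, -356. ]), array([ 450.3, -382.9]), array([ 416.9, -148.9])]
white [185.5 144.7] 9440 [array([ 408.9, -151.4]), array([ 440.1, -383.9]), array([ 348.3, -398.5]), array([ 314.4, -165.2])]
[[84, 80, 74], [88, 83, 77], [83, 80, 74], [89, 86, 79], [88, 85, 79]]
```

```bash
cat > lid.py <<'E'
from h import *
yaw=.108; K0=np.array([432.4,226.9,113.5]); Rz=Rot.from_euler('z',yaw)
H=K0+Rz.apply([160,0,-43])
def pose(th,ph,off=0):
    g=H+Rz.apply(Rot.from_euler('y',th).apply([-160,0,43]))
    R=Rz*Rot.from_euler('y',ph)*Rot.from_euler('x',np.pi); z=R.apply([0,0,1])
    return g+z*(19-off), R.as_euler('xyz')
E
python3 - <<'E'
from lid import *
for k in (0,.2,.35):
    print(k,[solve_ik(*pose(t,k*t)) is not None for t in np.arange(0,1.9,.15)])
p,o=pose(0,0,70); bot.grip(0.75); bot.move_ptp(p,o); im,m=shot('wrist','kn')
p,o=pose(0,0); print(bot.movel(p,max_speed=120,threshold=15)); bot.grip(0,50)
s=bot.get_state(); print(s['t'],s['tcp_pos'],s['opening'],s['gripper_force'],s['contact_force'],s['qpos'])
E
```

```text
0 [True, True, True, True, True, True, True, True, True, True, True, True, True]
0.2 [True, True, True, True, True, True, True, True, True, True, True, True, True]
0.35 [True, True, True, True, True, True, True, True, True, True, True, False, False]
False
8.45 [432.9 227.7  95.4] 0.30349107341160225 48.95867514715064 [-2.   2.1  5.7] [ 0.3  0.4 -0.5  0.7  0.  -2.9]
```

Run:
```python
from lid import *
for t in np.arange(.12,1.75,.12):
    p,o=pose(t,.2*t); bot.movel(p,o,max_speed=90)
    s=bot.get_state(); print('%.2f'%t,s['opening'],s['contact_force'],s['qpos'][5])
    if s['opening']<.2 or np.linalg.norm(s['contact_force'])>60: break
shot('scene','lid1'); print(s['t'])
```

```text
0.12 0.3070211671279358 [ 1.6  5.  -4. ] -2.9234787557796276
0.24 0.30343498866639684 [ 0.   4.6 -3.8] -2.9302386730052254
0.36 0.3021634348291013 [-0.9  6.1 -2.8] -2.937456159943415
0.48 0.2973058520015736 [-3.   6.2 -1.3] -2.9450420419900727
0.60 0.30509236723082933 [-3.3  6.3 -0.8] -2.952860353797652
0.72 0.3074223902037477 [-4.7  5.5  2.2] -2.960706610964934
0.84 0.30322791976626284 [-6.4  5.8  5.6] -2.9682653330738713
0.96 0.3038908596259667 [-4.6  5.2  5.5] -2.975827677799284
1.08 0.3037274948603658 [-4.7  5.5  7.4] -2.982983686029758
1.20 0.3031893696985226 [-3.4  6.3  7.8] -2.9900140000046025
1.32 0.30378829805052504 [-2.9  5.5  9.3] -2.996459494526074
1.44 0.30152394013204653 [-1.1  5.5  9.1] -3.0026795115657023
1.56 0.29972906297063673 [-0.7  6.3  7.9] -3.008368228804139
1.68 0.30397101192298503 [0.1 7.  8.6] -3.013679316435214
13.5833
```

Lid follows nicely. Continue to the stop, release and retreat upward, then look.

Run:
```python
from lid import *
for t in (1.78,1.86):
    p,o=pose(t,.2*1.68); print(bot.movel(p,o,max_speed=60,threshold=20))
print(bot.get_state()['contact_force']); bot.grip(.7); bot.dwell(.3)
s=bot.get_state(); p=s['tcp_pos']; bot.movel(p+[30,0,150],max_speed=200)
im,m=shot('scene'); cv2.imwrite('pics/lid2.png',cv2.resize(im[90:300,80:400],(800,525)))
print(bot.get_state()['t'])
```

```text
False
False
[2.3 8.3 7.2]Traceback (most recent call last):
  File "<stdin>", line 5, in <module>
bench.IKError: the arm cannot follow that straight line within its joint ranges
```

Run:
```python
from lid import *
p=bot.get_state()['tcp_pos']
for d in ([0,0,90],[15,0,60],[-10,0,80]):
    try: bot.movel(p+d,max_speed=200); print(d); break
    except bot.IKError: pass
im,m=shot('scene'); cv2.imwrite('pics/lid2.png',cv2.resize(im[90:300,80:400],(800,525)))
print(bot.get_state()['t'],bot.get_state()['tcp_pos'])
```

```text
15.2083 [671.6 252.8 193.6]
```

View pics/lid2.png

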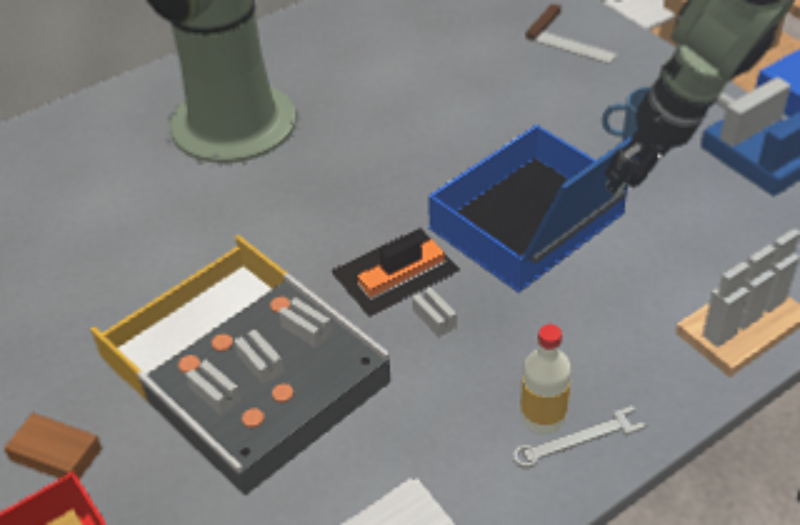

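Run:
```python
from lid import *
s=bot.get_state(); p=s['tcp_pos']; np.set_printoptions(precision=3,suppress=True); print(s['qpos'],s['opening'])
for dz in (10,30,60,90,120):
  for ph in (.336,.2,0,-.2):
    for dx in (0,20):
      R=Rz*Rot.from_euler('y',ph)*Rot.from_euler('x',np.pi); q=solve_ik(p+[dx,0,dz],R.as_euler('xyz')); 
      if q is not None: print(dz,ph,dx,q)
```

```text
[ 0.239  1.057  0.974  1.821  0.043 -3.018] 0.7030301355166183
10 0.336 0 [ 0.239  1.062  1.009  1.851  0.043 -3.018]
10 0.2 0 [ 0.246  0.868  0.649  1.55   0.027 -3.007]
10 0.2 20 [ 0.239  0.926  0.764  1.608  0.026 -3.013]
10 0 0 [ 0.257  0.667  0.29   1.194  0.    -2.992]
10 0 20 [ 0.25   0.708  0.365  1.228  0.    -2.999]
10 -0.2 0 [ 0.271  0.51  -0.003  0.861 -0.032 -2.982]
10 -0.2 20 [ 0.263  0.545  0.056  0.884 -0.031 -2.99 ]
30 0.336 0 [ 0.239  1.08   1.098  1.922  0.043 -3.018]
30 0.2 0 [ 0.246  0.866  0.696  1.598  0.027 -3.007]
30 0.2 20 [ 0.239  0.928  0.819  1.66   0.026 -3.013]
30 0 0 [ 0.257  0.659  0.326  1.238  0.    -2.992]
30 0 20 [ 0.25   0.701  0.403  1.272  0.    -2.999]
30 -0.2 0 [ 0.271  0.497  0.029  0.905 -0.032 -2.982]
30 -0.2 20 [ 0.263  0.533  0.088  0.928 -0.031 -2.99 ]
60 0.2 0 [ 0.246  0.87   0.778  1.677  0.027 -3.007]
60 0.2 20 [ 0.239  0.941  0.919  1.748  0.026 -3.013]
60 0 0 [ 0.257  0.65   0.386  1.307  0.    -2.992]
60 0 20 [ 0.25   0.695  0.466  1.342  0.    -2.999]
60 -0.2 0 [ 0.271  0.482  0.08   0.972 -0.032 -2.982]
60 -0.2 20 [ 0.263  0.519  0.141  0.995 -0.031 -2.99 ]
90 0.2 0 [ 0.246  0.884  0.88   1.765  0.027 -3.007]
90 0.2 20 [ 0.239  0.971  1.057  1.855  0.026 -3.013]
90 0 0 [ 0.257  0.646  0.454  1.378  0.    -2.992]
90 0 20 [ 0.25   0.693  0.537  1.415  0.    -2.999]
90 -0.2 0 [ 0.271  0.47   0.137  1.041 -0.032 -2.982]
90 -0.2 20 [ 0.263  0.508  0.199  1.063 -0.031 -2.99 ]
120 0.2 0 [ 0.246  0.914  1.016  1.871  0.027 -3.007]
120 0 0 [ 0.257  0.648  0.53   1.453  0.    -2.992]
120 0 20 [ 0.25   0.698  0.62   1.493  0.    -2.999]
120 -0.2 0 [ 0.271  0.463  0.2    1.111 -0.032 -2.982]
120 -0.2 20 [ 0.263  0.502  0.263  1.134 -0.031 -2.99 ]
```

Run:
```python
from lid import *
s=bot.get_state(); p=s['tcp_pos']
bot.movel(p+[0,0,28],max_speed=100)
bot.movel(p+[5,0,90],(Rz*Rot.from_euler('x',np.pi)).as_euler('xyz'),max_speed=120)
bot.move_ptp((580,-100,330),[-np.pi,0,np.pi/2])
bot.move_ptp((580,-264,330),[-np.pi,0,np.pi/2])
from det import *
im,m=shot('wrist','plateC')
for s in segs(im,m,80): print(s[0],'%.3f'%s[1],s[2])
print([p[:2] for c,n,p in slugs(im,56,m)])
a,m=shot('scene','s3'); 
for c,n,_ in blobs(a,(100,100,40),(125,255,255),100):print(c,n)
s=bot.get_state();print(s['t'],s['qpos'])
```

```text
[ 512.7 -174.2] 0.248 [31.219940185546875, 62.939022064208984]
[ 525.  -253.5] 0.024 [30.85455894470215, 63.43531799316406]
[ 532.9 -325.4] 0.162 [31.144041061401367, 63.02326202392578]
[array([ 454.9, -179.5]), array([ 914. , -190.4]), array([ 587.3, -256.8]), array([ 464.9, -275.9]), array([ 597.6, -306.7]), array([ 470.4, -328. ]), array([ 487.1, -494.6])]
[426.7  70. ] 2285
[403.6 134.4] 2232
[295.7 169. ] 2454
20.8833 [-0.5  0.5  0.3  1.4  0.   1. ]
```

```bash
cat > pp.py <<'E'
from det import *
C=np.array([497.,234.5]); cy=.108
c,s_=np.cos(cy),np.sin(cy); RC=np.array([[c,-s_],[s_,c]])
def down(psi): return [np.pi,0,psi]
def st(): 
    s=bot.get_state(); return s
def pick(xy,yaw,zb):
    bot.grip(.64); o=down(yaw)
    bot.move_ptp([*xy,zb+110],o)
    hit=bot.movel([*xy,zb+5],max_speed=110,threshold=12)
    z=st()['tcp_pos'][2]
    bot.grip(0,80); bot.movel([*xy,zb+60],max_speed=120); s=st()
    print('pick hit',hit,'z',z,'open %.3f'%s['opening'],'F',s['gripper_force'],s['contact_force']); return s['opening']>.3
def place(sx,sy):
    p=C+RC@[sx,sy]; o=down(cy+np.pi/2)
    z=max(st()['tcp_pos'][2],180); q=st()['tcp_pos']; bot.movel([q[0],q[1],z],max_speed=200)
    bot.move_ptp([*p,190],o); print('carry open %.3f'%st()['opening'])
    bot.movel([*p,32],max_speed=150)
    print('  touch',bot.movel([*p,9],max_speed=25,threshold=8),st()['tcp_pos'],'open %.3f'%st()['opening'])
    bot.grip(.6); bot.movel([*p,190],max_speed=200); print('t',st()['t'])
E
python3 - <<'E'
from pp import *
if pick((512.7,-174.2),.250,50): place(-42,-50)
im,m=shot('wrist','c1')
E
```

```text
pick hit False z 55.61693836546971 open 0.355 F 79.6798887848854 [ 0.   0.1 -5.3]
carry open 0.362
  touch True [461.5 180.3  22.2] open 0.359
t 29.3083
```

View pics/c1.png

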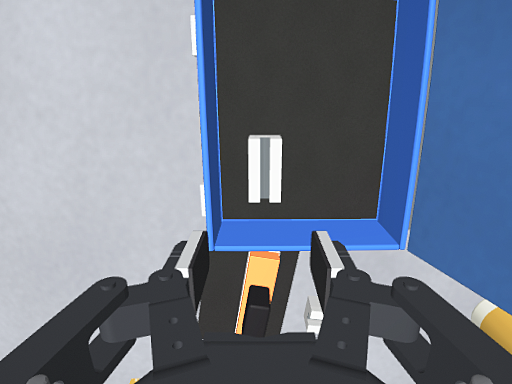

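```bash
sed -i 's/    print(.  touch/    bot.dwell(.3)\n&/; s/threshold=8/threshold=14/' pp.py
cat >> pp.py <<'E'
def look(p=(580,-264,330),z=80):
    bot.move_ptp(p,down(np.pi/2)); im,m=shot('wrist'); r=segs(im,m,z)
    for s in r: print('seg',s[0],'%.3f'%s[1],s[2])
    return r,im,m
E
python3 - <<'E'
from pp import *
r,im,m=look()
r=[s for s in r if s[0][1]<-100 and s[2][1]<68]
s=max(r,key=lambda s:s[0][1])
if pick(s[0],s[1],50): place(-42,50)
r,im,m=look()
r=[s for s in r if s[0][1]<-100 and s[2][1]<68]
s=max(r,key=lambda s:s[0][1])
if len(r)==1 and pick(s[0],s[1],50): place(42,50)
E
```

```text
seg [ 525.  -253.4] 0.028 [30.95464324951172, 63.3331184387207]
seg [ 533.  -325.4] 0.156 [31.39336585998535, 63.021026611328125]
pick hit False z 55.70947311160707 open 0.359 F 80.28974711894989 [-0.7  0.4 -4.3]
carry open 0.356
  touch True [455.  281.   12.2] open 0.357
t 40.9083
seg [ 532.9 -325.3] 0.161 [31.417030334472656, 63.16279983520508]
pick hit False z 55.814364206855636 open 0.359 F 81.26956164836884 [-0.5  0.6 -5.3]
carry open 0.357
  touch True [530.7 288.6  12.3] open 0.357
t 52.7833
```

Run:
```python
from pp import *
r,im,m=look((560,-40,330),30)
r=[s for s in r if abs(s[0][1])<90 and s[0][0]<700 and 55<s[2][1]<70]
print(len(r))
if len(r)==1:
    s=r[0]
    if pick(s[0],s[1],0): place(42,-50)
im,m=shot('wrist'); cv2.imwrite('pics/c2.png',im)
look((500,-90,330),30)[1]
im,m=shot('wrist','scr1')
import pickle; D={'scr1':m}
bot.move_ptp((440,-90,330),down(np.pi/2)); im,m=shot('wrist','scr2'); D['scr2']=m; pickle.dump(D,open('m2.pkl','wb'))
```

```text
seg [569.2  -0.2] -0.025 [32.19594192504883, 64.43445587158203]
1
pick hit False z 5.66291106528867 open 0.359 F 79.49196249246597 [ 0.1  0.5 -5.7]
carry open 0.356
  touch True [542.  189.2  12.2] open 0.357
t 63.525
```

View pics/scr1.png

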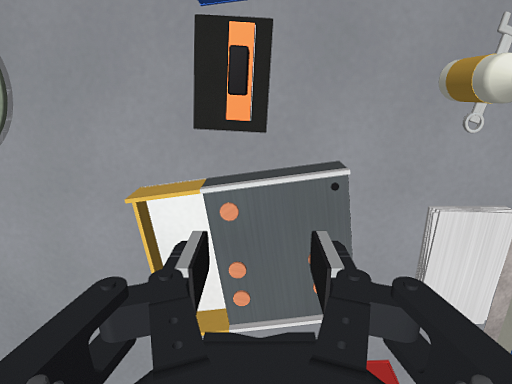

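View pics/c2.png

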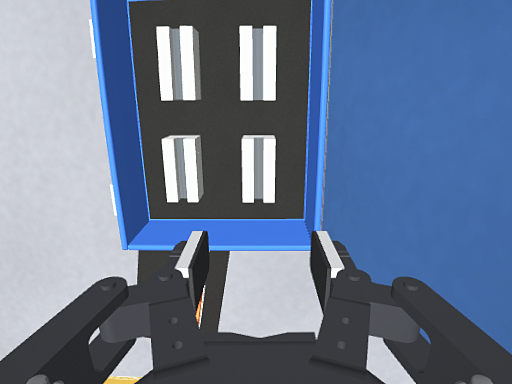

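```bash
cat >> pp.py <<'E'
def scraper(im,m,zb):
    b=[x for x in blobs(im,(5,120,150),(18,255,255),60) ]
    b=[x for x in b if -110<onz(m,x[0],zb+22)[1]+0<400 or zb>20]
    k=np.zeros(im.shape[:2],np.uint8)
    x=max(b,key=lambda t:t[1]); k[x[2]]=1
    for y in b:
        if np.linalg.norm(y[0]-x[0])<80: k[y[2]]=1
    pts=np.argwhere(k)[:,::-1].astype(np.int32); h=cv2.convexHull(pts)
    w=np.array([onz(m,p,zb+22)[:2] for p in h[:,0]],np.float32); r=cv2.minAreaRect(w); bb=cv2.boxPoints(r)
    e=max((bb[1]-bb[0],bb[2]-bb[1]),key=np.linalg.norm); yaw=np.arctan2(-e[0]*np.sign(e[1]),abs(e[1]))
    hm=np.zeros_like(k); cv2.fillConvexPoly(hm,h,1)
    g=(hm==1)&(im.max(2)<70); g=max([(l.sum(),i) for i,l in [(0,g)]])and g
    q=np.argwhere(g)[:,::-1]; gc=(q.min(0)+q.max(0))/2
    return np.array(r[0]),yaw,sorted(r[1]),gc,onz(m,gc,zb+62)
E
python3 - <<'E'
from pp import *
import pickle
D=pickle.load(open('m2.pkl','rb')); G=[]
for n in D:
    im=cv2.imread(f'pics/{n}.png'); r=scraper(im,D[n],3); print(n,r); G.append(r[3])
    # mat
    b=max([x for x in blobs(im,(0,0,0),(180,120,60),800) if x[0][1]<160],key=lambda t:t[1]); q=quad(b[2]); print('mat',[onz(D[n],x,3)[:2] for x in q],np.mean([onz(D[n],x,3)[:2] for x in q],0))
print(cross(D['scr1'],G[0],D['scr2'],G[1]))
E
```

```text
scr1 (array([471.4,  13.1]), np.float32(-0.058584053), [33.923194885253906, 129.68624877929688], array([237. ,  70.5]), array([471. ,  12.5,  65. ]))
mat [array([409.4,  91.4]), array([516.2,  85.6]), array([507.4, -69.9]), array([400.5, -63.7])] [458.4  10.9]
scr2 (array([471.4,  13.1]), np.float32(-0.05945558), [34.10947799682617, 129.5983428955078], array([286.5,  70.5]), array([472.7,  12.3,  65. ]))
mat [array([409.2,  91.8]), array([516.2,  85.9]), array([506.3, -70.2]), array([399.3, -64.4])] [457.7  10.8]
(array([471.8,  11.7,  76. ]), np.float64(0.23809902479430606))
```

```bash
cat >> pp.py <<'E'
PO=np.array([482.3,-259.4]); py=.131; RP=np.array([[np.cos(py),-np.sin(py)],[np.sin(py),np.cos(py)]])
def pl(x,y): return PO+RP@[x,y]
def chk(n):
    s=st(); print(n,'open %.3f F %.0f t %.1f'%(s['opening'],s['gripper_force'],s['t']),s['tcp_pos'],s['contact_force'])
def sweep(y,x0=150,x1=-42):
    o=down(py+np.pi/2)
    bot.move_ptp([*pl(x0,y),130],o); chk('over'); bot.movel([*pl(x0,y),86],max_speed=120); bot.dwell(.2)
    print('touch',bot.movel([*pl(x0,y),72],max_speed=20,threshold=9)); chk('down')
    z=st()['tcp_pos'][2]+.5
    print('hit',bot.movel([*pl(x1,y),z],max_speed=60,threshold=35)); bot.dwell(.4); chk('end')
    bot.movel([*pl(x1,y),130],max_speed=150); chk('up')
E
python3 - <<'E'
from pp import *
bot.grip(.6); xy=(471.4,13.1); o=down(-.058+np.pi/2)
bot.move_ptp([*xy,130],o); im,m=shot('scene')
print(bot.movel([*xy,29],max_speed=100,threshold=12)); bot.grip(0,110); chk('grip')
bot.movel([*xy,125],max_speed=120); chk('lift')
shot('scene','lift'); sweep(-48)
im,m=shot('scene'); cv2.imwrite('pics/sw1.png',cv2.resize(im[150:300,90:300],(800,571)))
E
```

```text
False
grip open 0.263 F 108 t 68.0 [472.   13.1  29.7] [-0.7  0.5  5. ]
lift open 0.266 F 108 t 68.9 [470.7  13.2 124.3] [ 0.4 -0.5 -3.7]
over open 0.259 F 108 t 70.3 [ 636.9 -285.9  129.6] [ 0.3 -0.2 -2.7]
touch True
down open 0.264 F 108 t 71.5 [ 637.4 -287.5   76.8] [ 0.1 -0.9  4. ]
hit False
end open 0.268 F 108 t 75.2 [ 446.9 -312.5   77.3] [-0.5 -0.4 -2.9]
up open 0.267 F 108 t 75.7 [ 446.9 -312.5  129.9] [-0.6 -0.9 -2.9]
```

View pics/sw1.png

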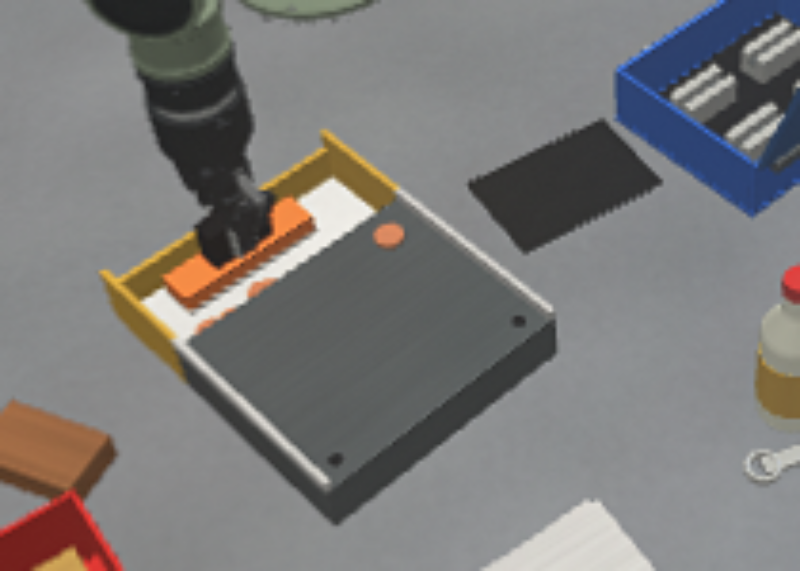

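Run:
```python
from pp import *
sweep(48,x0=60)
xy=(460,11.3); o=down(-.058+np.pi/2)
bot.move_ptp([*xy,130],o); chk('overmat'); bot.movel([*xy,42],max_speed=120); bot.dwell(.3)
print(bot.movel([*xy,24],max_speed=20,threshold=7)); chk('mat')
bot.grip(.6); bot.dwell(.2); bot.movel([*xy,140],max_speed=150); 
look((520,-90,330)); im,m=shot('wrist','f1'); r=scraper(im,m,3); print(r)
look((580,-264,330)); im,m=shot('wrist','f2')
for c,n,p in slugs(im,11,m): print(c,n,p)
a,_=shot('scene'); cv2.imwrite('pics/fs.png',cv2.resize(a[90:300,80:400],(800,525))); chk('')
cv2.imwrite('pics/f12.png',np.vstack([im[:240],cv2.imread('pics/f1.png')[:240]]))
```

```text
over open 0.266 F 108 t 76.4 [ 535.1 -202.8  128.8] [-1.1 -0.1 -2.7]
touch True
down open 0.269 F 109 t 77.6 [ 535.7 -204.    76.7] [-0.2  1.3  3.6]
hit False
end open 0.262 F 108 t 79.8 [ 434.4 -217.2   77.1] [-0.  -0.3 -3.1]
up open 0.262 F 108 t 80.3 [ 434.4 -217.3  129.9] [-0.4  1.3 -3. ]
overmat open 0.266 F 108 t 81.3 [459.8  10.7 129.4] [-0.5 -0.3 -2.3]
True
mat open 0.267 F 109 t 83.1 [460.   11.3  29.7] [-0.7 -0.3  5.8]
(array([459.7,  11.4]), np.float32(-0.054344796), [33.568416595458984, 129.51109313964844], array([217.5,  72.5]), array([465.1,  10.3,  65. ]))
[504.1  99.2] 189 [ 950.  -189.2   11. ]
[148.  161.8] 282 [ 407.6 -288.6   11. ]
[156.9 192.7] 359 [ 416.9 -338.5   11. ]
[207.6 295.1] 269 [ 487.7 -528.8   11. ]
 open 0.599 F 0 t 86.5 [ 580.  -262.   330.6] [-0.4  1.  -0.2]
```

View pics/f12.png

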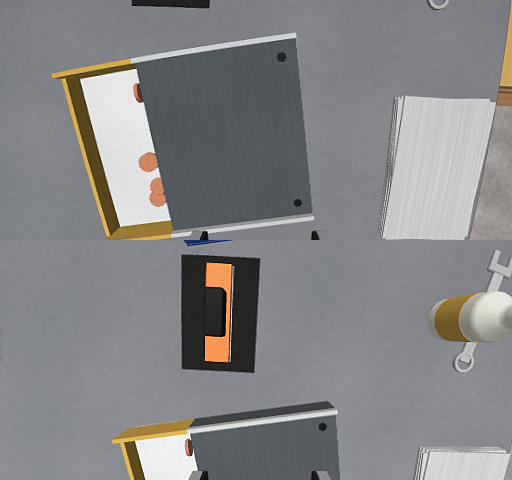

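View pics/fs.png

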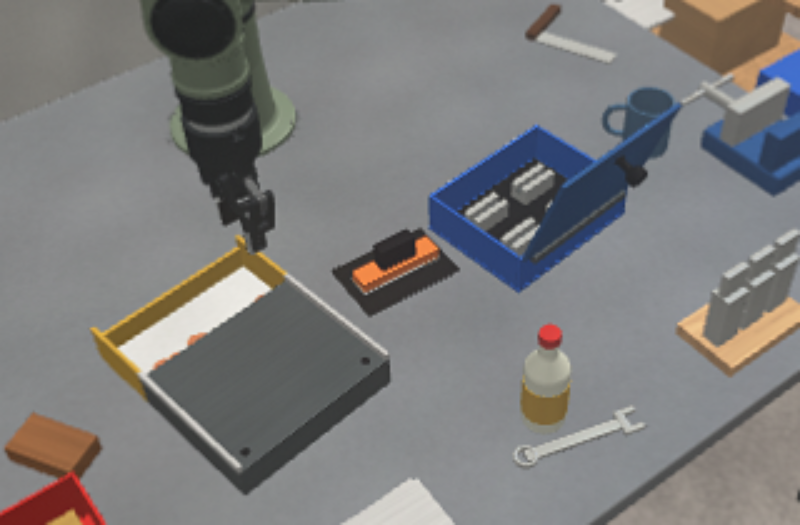

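Run:
```python
from pp import *
bot.move_ptp((370,-330,300),down(np.pi/2)); im,m=shot('wrist')
q=np.array([proj(m,(*pl(x,y),30)) for x in(-165,-30) for y in(-125,125)]).astype(int); print(q.tolist())
a=np.maximum(q.min(0)-15,0);b=q.max(0)+15; cv2.imwrite('pics/tr.png',cv2.resize(im[a[1]:b[1],a[0]:b[0]],None,fx=2.4,fy=2.4)); print(a,b)
```

```text
[[234, 201], [203, 9], [329, 190], [313, -5]]
[188   0] [344 216]
```

View pics/tr.png

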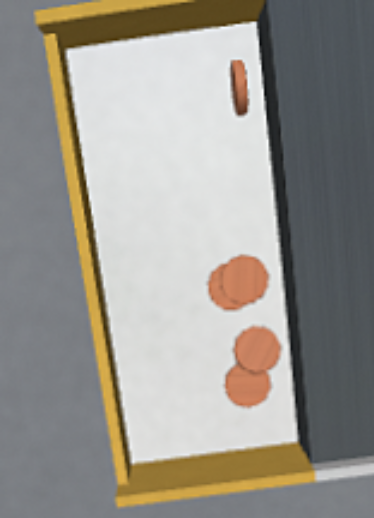

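```bash
python3 -c "
from h import *
print(bot.sign_off())"
```

```text
the job is handed in; nothing more can be done
None
```

The job is done and handed in: the lid is open on its stop, all four die segments are in the case, all five copper slugs are in the tray (one standing on its edge), the scraper is upright on its mat, and the mug, oil bottle and gauge box were not touched.

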